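# Move the dried plaster casts to the carrying rack in reverse order

## Robot

A 6-joint arm with a two-finger parallel gripper is mounted at the origin on the work surface. World frame = base frame: x ahead of the robot, y to its left, z up, the work surface at z = 0. Lengths are in m, angles in rad, forces in N, time in s.
With the tool pointing down it reaches from about 0.225 to 0.875 m from the base axis. Payload 3.4 kg.
Tool frame: the origin (TCP) lies at the very end of the fingers, on their centre line; the grasp point (between the pads) lies 19 mm behind it; z points along the fingers, y is the line along which they close (so a half turn about z gives the same grasp; the last joint's range is limited). The gripper opens to 85 mm and grips with 20 to 120 N. Pads are 22 mm wide; open, the fingers measure 114 mm over their backs; the gripper's body (76 mm by 85 mm) begins 54 mm behind the grasp point. The pads swing forward as they close: fully open they stand 13 mm farther back than shut.
Start: joints at [-1.404, 0.276, 1.505, -0, 1.361, -0.121], TCP at [0.163, -0.551, 0.231] pointing down, gripper open.
Joint ranges: [-2.89, 2.89], [-0.75, 2.08], [0.22, 2.7], [-1.18, 4.32], [0.11, 2.71], [-2.7, 2.7]. Speed limits (rad/s): [2.57, 2.57, 3.14, 3.14, 3.14, 3.14].

## Interface

Orientations are given as a unit quaternion [w, x, y, z].
In Python, from rig import manip, eyes gives the robot as it stands.
- The arm moves only by the tool servo_tool, never from a script. Its argument "series" is text: rows parted by semicolons, each of 7 numbers parted by spaces: the shift along the tool's x, y, z in m, then the turn, a rotation vector about the tool's x, y, z in degrees, then the closure, from 0 (fully open) to 1 (shut). In form: dx dy dz ax ay az fingers; .... A call has 1 to 5 rows; each row is the pose to reach, as a shift and turn from the pose commanded when the call began, along the tool's axes at that moment; what a row does not reach only later rows make up. A row lasts 1/10 s, in which the tool goes at most 50 mm and 8.59 degrees, less where a joint would pass 70% of its speed; a pose out of reach is approached as far as the arm can. A call with a gripper value outside its range is refused whole. The fingers move at their own pace and stop on an object; "squeeze" is the grip in N (left out, the last holds). Time passes only in rows, so rows that repeat a pose let the fingers close. It gives the time, the measured TCP pose, the force, the opening and the grip force at its end, in the units of the state.
- manip.get_state(): the state, without advancing time (a new reading comes with each control period).
- eyes.get_image(name): name is "scene" or "top" or "wrist"; returns the picture (480x640x3 uint8, red, green, blue); there is no depth.
- eyes.camera_info(name): a dict with "fx", "fy", "cx", "cy" (pixels), "eye" and "orientation" of the camera in the world. Camera axes: x right, y down, z forward; pixel columns grow to the right and rows downward; lengths in m; the calibration is good to about 2 mm. The wrist camera is an equidistant fisheye: a pixel r from the principal point sees the ray r / f radians off the axis. A picture is of the moment at which its call begins: read the wrist's pose just before it. camera_info takes no time and is no camera call; for the wrist camera it gives the pose at the moment of the call.
- manip.sign_off(): hands the job in; it is judged then, once.
The state is a dict: "clock": time; "qpos": joint angles; "qd": joint speeds; "effort": joint torques, N m; "position": TCP position; "ee_rot": TCP orientation; "contact_force": force on the tool from outside, world axes, zero at the start; "moment": the same for the moment, N m; "width": finger opening in m; "gripper_force": force on a finger pad.
Only numpy, scipy, OpenCV 4.12 (cv2) and the standard library are available. Lean on these libraries where they do the work, as an engineer would, in place of code of your own. Each camera call takes 0.05 s, during which the arm holds its last target. There are 200 camera calls.

## Task

Move the four plaster casts from the pale slatted drying rack to the dark carrying rack, one in each bay, in reverse order: the cast nearest the red end of the drying rack must end up farthest from the red end of the carrying rack, and so on along the row. Stand each one upright on the floor of its bay, setting it down gently without dropping it, and let none tip over.

Things in the scene. Friction and masses are not known exactly. Their poses are not given: they have to be found in the camera images.
- drying_rack: Drying rack, fixed, left or right of the robot: pale slats, 358 x 106 mm, top 36 mm above the table. Origin: centre of its underside; x runs along the row (within 0.3 rad of world x), z up. RED end board at x = -170 mm, 18 mm thick, 46 mm high. Four places at x = -114, -38, 38, 114 mm, y = 0, each with a coloured tile and a cast on it.
- carrying_rack: Carrying rack, fixed, on the other side: dark tray, 340 x 82 mm, with four empty bays. Origin: centre of its underside; x runs along the row (within 0.3 rad of world x), z up. RED end board (18 x 106, 46 mm high) at x = -170 mm. Bay centres x = -114, -38, 38, 114 mm, y = 0; bays 70 x 70 mm inside, floor 30 mm above the table, walls 6 mm thick, 12 mm above the floor.
- bust: Ivory plaster bust, 94 mm high: round foot 46 mm across, 14 mm high, thin neck, round head 40 mm across, straight-sided 56 to 78 mm above the underside. Grip the head along local y (40 mm), 65 mm above the underside; small nose and bun at -x and +x. Origin: centre of its underside, z up. Loose, 150 g; starts upright on the blue tile, yaw within 0.2 rad of the rack's.
- owl: Reddish-brown plaster owl, 96 mm high with its two pointed ears: round foot 46 mm across, 14 mm high, round body 42 mm across, straight-sided 30 to 74 mm above the underside; pale eyes at -x. Grip the body along local y (42 mm), 65 mm above the underside. Origin: centre of its underside, z up. Loose, 150 g; starts upright on the yellow tile, yaw within 0.2 rad of the rack's.
- torso: Buff-yellow plaster torso, 92 mm high: round foot 46 mm across, 14 mm high, narrow waist, chest block 48 (local x) by 34 mm (local y), 52 to 82 mm above the underside. Grip the chest along local y (34 mm), 65 mm above the underside. Origin: centre of its underside, z up. Loose, 150 g; starts upright on the green tile, yaw within 0.2 rad of the rack's.
- column: Grey plaster column, 90 mm high: square foot 44 mm, 14 mm high, round fluted shaft 36 mm across, square capital 40 x 40 mm, 54 to 84 mm above the underside. Grip the capital along local y (40 mm), 65 mm above the underside. Origin: centre of its underside, z up. Loose, 150 g; starts upright on the black tile, yaw within 0.2 rad of the rack's.
- tile_blue: Flat blue plastic tile, 64 x 64 x 5 mm, fixed on top of the drying rack at one of its four places; it lies under the bust and stays, showing where in the row the bust began. Origin: centre of its underside (36 mm above the table).
- tile_yellow: Flat yellow plastic tile, 64 x 64 x 5 mm, fixed on top of the drying rack at one of its four places; it lies under the owl and stays, showing where in the row the owl began. Origin: centre of its underside (36 mm above the table).
- tile_green: Flat green plastic tile, 64 x 64 x 5 mm, fixed on top of the drying rack at one of its four places; it lies under the torso and stays, showing where in the row the torso began. Origin: centre of its underside (36 mm above the table).
- tile_black: Flat black plastic tile, 64 x 64 x 5 mm, fixed on top of the drying rack at one of its four places; it lies under the column and stays, showing where in the row the column began. Origin: centre of its underside (36 mm above the table).
Things that resemble listed ones, but are neither listed nor needed, are in the scene too. Leave any purple look-alike of the torso alone.

How it is judged:
By the outcome, as a careful person would: the job done as asked, in the order asked, and still so for the second after the job is handed in, with the robot touching nothing.
It also fails if it takes over 112 s, if anything falls off the work surface, if the arm or the gripper's body presses on something with over 40 N, if the wrist force passes 120 N, or if a joint passes its speed limit or range.

## Working session

There is one attempt and no reset: what is moved stays moved. The work goes in short steps, Python scripts to look and compute and a tool call to move; the robot and the scene stay as the last step left them, time stands still between calls to the robot, and variables do not carry over. Pictures are saved under pics/ and viewed, at most 14 in all, crops included, and the job is handed in when it is done.

Besides the shell and the picture viewer there is one more tool, called after "Request:" as name(argument=value, ...) on one line, values as JSON. servo_tool: Moves the arm, as the interface text tells. Its arguments: {"type":"object","properties":{"series":{"type":"string"},"squeeze":{"type":"number"}},"required":["series"]}

```bash
ls; mkdir -p pics; python3 - <<'E'
from rig import manip, eyes
import cv2
for n in("scene","top"):
    im=eyes.get_image(n); cv2.imwrite(f"pics/{n}0.png",im[:,:,::-1]); print(n,eyes.camera_info(n))
print(eyes.camera_info("wrist"));print(manip.get_state())
E
```

```text
pics
scene {'fx': 600.2534843968165, 'fy': 600.2534843968165, 'cx': 316.72742537767147, 'cy': 247.60078166069863, 'eye': array([1.27578814, 0.17412404, 0.91058362]), 'orientation': array([-0.23510901,  0.5758819 ,  0.72347929, -0.29943531])}
top {'fx': 525.0911962070719, 'fy': 525.0911962070719, 'cx': 316.87033761386823, 'cy': 235.40314057688204, 'eye': array([ 0.39766517, -0.00875301,  1.02382081]), 'orientation': array([-0.0208579 ,  0.717161  , -0.69621701,  0.02295461])}
{'fx': 371.64829954431775, 'fy': 371.64829954431775, 'cx': 319.37182962267434, 'cy': 231.04834378335076, 'eye': array([ 0.2409299 , -0.52899173,  0.37231342]), 'orientation': array([ 0.12688656,  0.79114429, -0.59049202, -0.09648671])}
{'clock': 0.1, 'qpos': array([-1.40399186e+00,  2.76547718e-01,  1.50600991e+00,  2.62632464e-05,
        1.36075406e+00, -1.21022296e-01]), 'qd': array([ 0.00089187, -0.00220891, -0.00502144, -0.00108495,  0.00070537,
       -0.00025244]), 'effort': array([ 6.54511005e-04, -4.17701590e+01, -2.46404314e+01, -2.45226929e-04,
        5.70569246e-03,  3.17710658e-06]), 'position': array([ 0.16313452, -0.55086308,  0.2305158 ]), 'ee_rot': array([-8.59583494e-04,  9.89662358e-01,  1.43414356e-01, -6.83621236e-06]), 'contact_force': array([-0.51544242,  0.55373487,  0.80037842]), 'moment': array([-0.04417747, -0.0389069 , -0.02390908]), 'gripper_force': 0.0, 'width': 0.08507703658930565}
```

View pics/scene0.png

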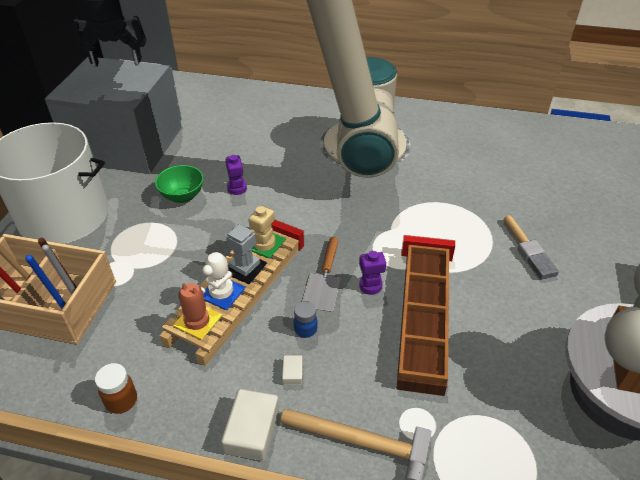

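View pics/top0.png

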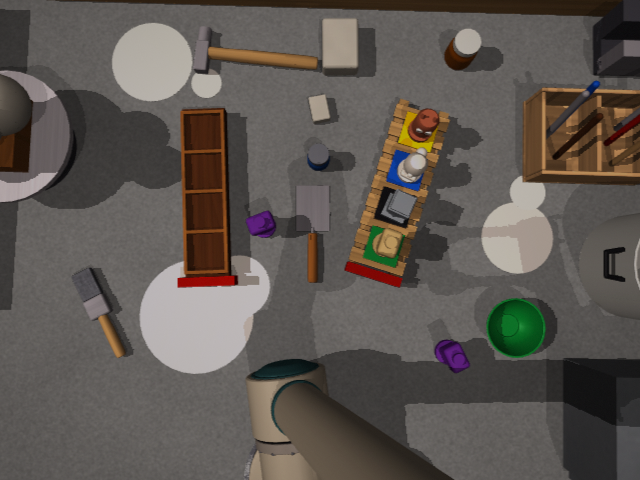

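The top view shows the drying rack on the right at about (400,190), with its red end at (374,273). From that end the order is torso (385,242), column (398,207), bust (411,167), owl (424,124). The empty carrying rack is at (206,190), with its red end at (207,281).

Things that could be mistaken for the torso in the top view:
- Buff torso on the green tile at (385,242), which is the one I want.
- Purple look-alikes at (262,223) and (452,355), to be left alone.
- The white block (319,108) and the blue jar (318,157), which are also not casts.

Targets: torso goes to +114, column to +38, bust to -38, owl to -114.

```bash
cat > h.py <<'E'
import numpy as np, cv2
from scipy.spatial.transform import Rotation as R
from rig import manip, eyes
def rot(q): return R.from_quat([q[1],q[2],q[3],q[0]])
def ray(c,px,fish=False):
    px=np.atleast_2d(px).astype(float); a=(px-[c["cx"],c["cy"]])/[c["fx"],c["fy"]]
    if fish:
        t=np.linalg.norm(a,axis=1,keepdims=True)+1e-12
        d=np.hstack([a/t*np.sin(t),np.cos(t)])
    else: d=np.hstack([a,np.ones((len(a),1))]); d/=np.linalg.norm(d,axis=1,keepdims=True)
    return rot(c["orientation"]).apply(d)
def plane(c,px,z,fish=False):
    d=ray(c,px,fish); return c["eye"]+d*((z-c["eye"][2])/d[:,2])[:,None]
def tri(cs,ds):
    A=0;b=0
    for c,d in zip(cs,ds):
        P=np.eye(3)-np.outer(d,d);A=A+P;b=b+P@c["eye"]
    p=np.linalg.solve(A,b); e=[np.linalg.norm(np.cross(p-c["eye"],d)) for c,d in zip(cs,ds)]
    return p,max(e)
E
python3 - <<'E'
from h import *
t=cv2.imread("pics/top0.png"); s=cv2.imread("pics/scene0.png")
a=cv2.resize(t[90:300,340:460],None,fx=2.8,fy=2.8,interpolation=3)
b=cv2.resize(t[90:300,160:280],None,fx=2.8,fy=2.8,interpolation=3)
cv2.imwrite("pics/crop1.png",np.hstack([a,b]))
c=cv2.resize(s[195:395,155:455],None,fx=2.66,fy=2.66,interpolation=3)
cv2.imwrite("pics/crop2.png",c)
E
```

```text
(no output)
```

View pics/crop1.png

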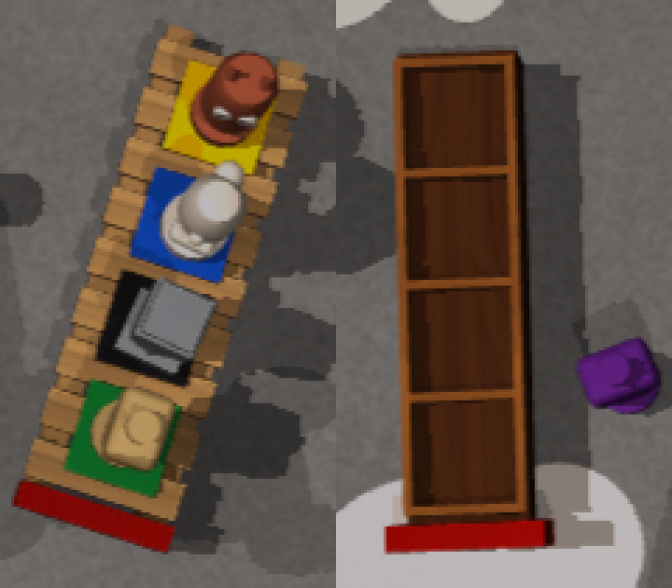

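View pics/crop2.png

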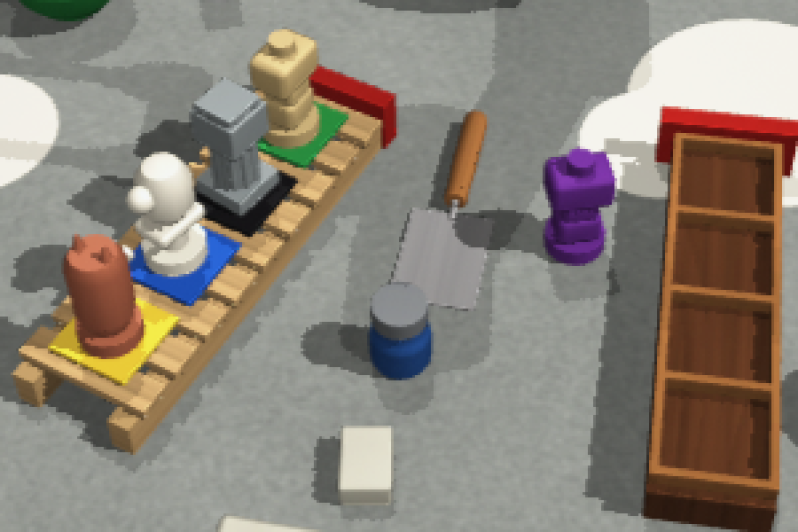

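The crops confirm the choice. The buff torso is on green next to the red board and the column, bust and owl follow, all upright. The purple look-alike is on the table beside the carrying rack, at (620,375) in crop1. Now I'll measure the tiles, boards and casts in the two views.

```bash
python3 - <<'E'
from h import *
np.set_printoptions(precision=4,suppress=True)
I={n:cv2.imread(f"pics/{n}0.png") for n in("top","scene")}; C={n:eyes.camera_info(n) for n in I}
roi={"top":(90,300,165,455),"scene":(195,395,155,460)}
rng={"yellow":((22,170,90),(32,255,255)),"blue":((105,170,60),(120,255,255)),"green":((50,120,40),(75,255,255)),
"black":((0,0,0),(180,255,28)),"red":((0,225,60),(4,255,255)),
"owl":((5,90,60),(9,190,255)),"torso":((13,60,90),(25,140,255))}
def blobs(n,k,m=40):
    r=roi[n]; h=cv2.cvtColor(I[n],cv2.COLOR_BGR2HSV)[r[0]:r[1],r[2]:r[3]]
    b=cv2.inRange(h,*map(np.array,rng[k]))
    cs,_=cv2.findContours(b,0,2)
    return [c[:,0]+[r[2],r[0]] for c in sorted(cs,key=cv2.contourArea)[::-1] if cv2.contourArea(c)>m]
for k in rng:
    for n in I:
        for p in blobs(n,k)[:3]:
            rc=cv2.minAreaRect(p.astype(np.float32)); print(k,n,cv2.contourArea(p),np.round(rc[0]),np.round(rc[1]),round(rc[2]),end="|")
    print()
for k in("yellow","blue","green"):
    a=blobs("top",k)[0];b=blobs("scene",k)[0]
    prs=[(a[a[:,1].argmin()],b[b[:,1].argmax()]),(a[a[:,0].argmin()],b[b[:,0].argmax()])]
    for u,v in prs: print(k,"corner",u,v,*tri([C["top"],C["scene"]],[ray(C["top"],u)[0],ray(C["scene"],v)[0]]))
    w=plane(C["top"],a,.041)[:,:2].astype(np.float32); print(" rect",cv2.minAreaRect(w))
for p in blobs("top","red")[:2]:
    print("red",cv2.minAreaRect(plane(C["top"],p,.046)[:,:2].astype(np.float32)))
E
```

```text
yellow top 417.0 [418. 132.] [34. 33.] 17|yellow scene 399.0 [197. 320.] [31. 39.] 40|
blue top 390.0 [407. 170.] [34. 33.] 18|blue scene 326.5 [223. 292.] [34. 29.] 24|blue scene 259.0 [306. 327.] [21. 18.] 0|
green top 418.0 [383. 246.] [34. 34.] 17|green scene 201.0 [270. 247.] [17. 34.] 58|green scene 145.0 [179. 198.] [ 7. 32.] 90|
black top 246.0 [395. 207.] [33. 33.] 17|black top 170.0 [227. 192.] [164.   2.] 88|black scene 139.0 [245. 275.] [17. 30.] 84|
red top 450.0 [373. 274.] [57.  9.] 18|red top 441.0 [206. 281.] [ 9. 56.] 88|
owl top 525.5 [423. 124.] [22. 35.] 32|owl scene 940.5 [193. 305.] [48. 24.] 77|
torso top 565.0 [386. 242.] [26. 28.] 18|torso scene 4027.0 [231. 287.] [ 59. 174.] 39|
yellow corner [407 112] [200 339] [ 0.7012 -0.177   0.0349] 0.000595879547458387
yellow corner [398 140] [221 316] [ 0.6453 -0.1588  0.0371] 0.0011431839560005319
 rect ((0.6619885563850403, -0.19780680537223816), (0.0644519180059433, 0.06353272497653961), 74.04792785644531)
blue corner [396 150] [225 309] [ 0.6265 -0.1566  0.0354] 0.00010436455131905609
blue corner [387 176] [244 288] [ 0.5744 -0.1378  0.0416] 0.0020379561489681807
 rect ((0.5881279110908508, -0.17658600211143494), (0.06320720165967941, 0.06303078681230545), 73.87686920166016)
green corner [372 226] [266 257] [ 0.4805 -0.1171  0.036 ] 0.002844154091320029
green corner [363 255] [285 239] [ 0.4243 -0.097   0.038 ] 0.0014826280306588988
 rect ((0.44253769516944885, -0.13589271903038025), (0.0644531100988388, 0.06319348514080048), 74.04517364501953)
red ((0.3902614414691925, -0.1169896274805069), (0.10526993125677109, 0.016708575189113617), 74.10425567626953)
red ((0.36822637915611267, 0.19222170114517212), (0.01663200929760933, 0.10401042550802231), 3.4688830375671387)
```

```bash
cat >> h.py <<'E'
def to(x,y,z,yaw):
    """shift and turn in tool axes from the present pose to a tool-down pose with tool x at yaw (rad)"""
    s=manip.get_state(); r=rot(s["ee_rot"]); T=R.from_euler("z",yaw)*R.from_euler("x",np.pi)
    d=r.inv().apply(np.array([x,y,z])-s["position"]); a=np.degrees((r.inv()*T).as_rotvec())
    print("t",round(s["clock"],2),"pos",s["position"].round(4),"shift",d.round(4),"turn",a.round(2),"F",s["contact_force"].round(1),"w",round(s["width"],4))
E
python3 - <<'E'
from h import *
to(.46,-.145,.25,-.277)
E
```

```text
t 0.1 pos [ 0.1631 -0.5509  0.2305] shift [ 0.3999 -0.3049 -0.0189] turn [-1.000e-01  1.000e-02  3.236e+01] F [-0.5  0.6  0.8] w 0.0851
```

Request:
servo_tool(series="0.18 -0.14 -0.02 0 0 32.3 0;0.18 -0.14 -0.02 0 0 32.3 0;0.18 -0.14 -0.02 0 0 32.3 0;0.18 -0.14 -0.02 0 0 32.3 0;0.18 -0.14 -0.02 0 0 32.3 0")

```text
clock: 0.6
position: [0.2972, -0.3629, 0.2513]
ee_rot: [-0.001, 0.99, -0.138, 0.0]
contact_force: [0.2, -0.3, -0.7]
width: 0.0857
gripper_force: 0.0
```

```bash
python3 -c "
from h import *
to(.46,-.145,.25,-.277)"
```

```text
t 0.6 pos [ 0.2972 -0.3629  0.2513] shift [ 0.0971 -0.2541  0.0017] turn [-0.09 -0.    0.02] F [ 0.2 -0.3 -0.7] w 0.0857
```

Request:
servo_tool(series="0.018 -0.047 0 0 0 0 0;0.036 -0.093 0 0 0 0 0;0.054 -0.14 0 0 0 0 0;0.072 -0.187 0 0 0 0 0;0.09 -0.23 0 0 0 0 0")

```text
clock: 1.1
position: [0.4459, -0.1671, 0.2511]
ee_rot: [-0.0, 0.991, -0.137, -0.0]
contact_force: [1.0, -1.3, 0.5]
width: 0.0854
gripper_force: 0.0
```

Request:
servo_tool(series="0.007 -0.022 0 0 0 0 0;0.007 -0.022 0 0 0 0 0;0.007 -0.022 0 0 0 0 0")

```text
clock: 1.4
position: [0.4577, -0.1499, 0.2509]
ee_rot: [0.0, 0.991, -0.137, -0.001]
contact_force: [-0.6, -0.4, 0.1]
width: 0.0854
gripper_force: 0.0
```

```bash
python3 -c "
from h import *
import json
to(.46,-.145,.25,-.277)
c=eyes.camera_info('wrist'); im=eyes.get_image('wrist'); cv2.imwrite('pics/w1.png',im[:,:,::-1])
json.dump({k:np.array(v).tolist() for k,v in c.items()},open('pics/w1.json','w')); print(c)"
```

```text
t 1.4 pos [ 0.4577 -0.1499  0.2509] shift [ 0.0009 -0.0053  0.0009] turn [0.05 0.07 0.15] F [-0.6 -0.4  0.1] w 0.0854
{'fx': 371.64829954431775, 'fy': 371.64829954431775, 'cx': 319.37182962267434, 'cy': 231.04834378335076, 'eye': array([ 0.53596826, -0.17256601,  0.39257191]), 'orientation': array([-0.09677555, -0.59602675,  0.78678274,  0.1279044 ])}
```

View pics/w1.png

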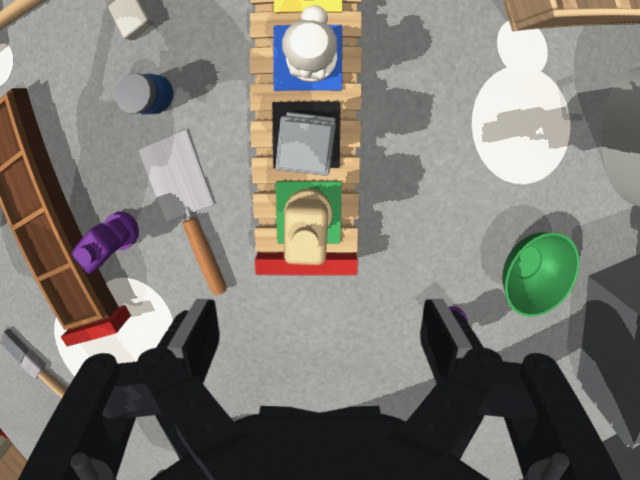

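The wrist view shows the torso at (307,228), the column at (305,143) turned a little, the bust at (310,48) and the carrying rack at lower left. I need a second wrist place for triangulation.

Request:
servo_tool(series="0.03 0 0 0 0 0 0;0.07 0 0 0 0 0 0;0.1 0 0 0 0 0 0;0.1 0 0 0 0 0 0;0.1 0 0 0 0 0 0")

```text
clock: 1.95
position: [0.5534, -0.1787, 0.2505]
ee_rot: [-0.0, 0.99, -0.139, -0.001]
contact_force: [-0.3, 0.3, -0.0]
width: 0.0855
gripper_force: 0.0
```

```bash
python3 -c "
from h import *
import json
to(.46,-.145,.25,-.277)
c=eyes.camera_info('wrist'); im=eyes.get_image('wrist'); cv2.imwrite('pics/w2.png',im[:,:,::-1])
json.dump({k:np.array(v).tolist() for k,v in c.items()},open('pics/w2.json','w'))
a=im[:,:,::-1]; b=cv2.imread('pics/w1.png')
cv2.imwrite('pics/w12.png',np.hstack([cv2.resize(b[0:290,230:380],None,fx=2,fy=2),cv2.resize(a[0:290,230:380],None,fx=2,fy=2)]))"
```

```text
t 1.95 pos [ 0.5534 -0.1787  0.2505] shift [-0.0991 -0.0068  0.0007] turn [ 0.02  0.12 -0.06] F [-0.3  0.3 -0. ] w 0.0855
```

View pics/w12.png

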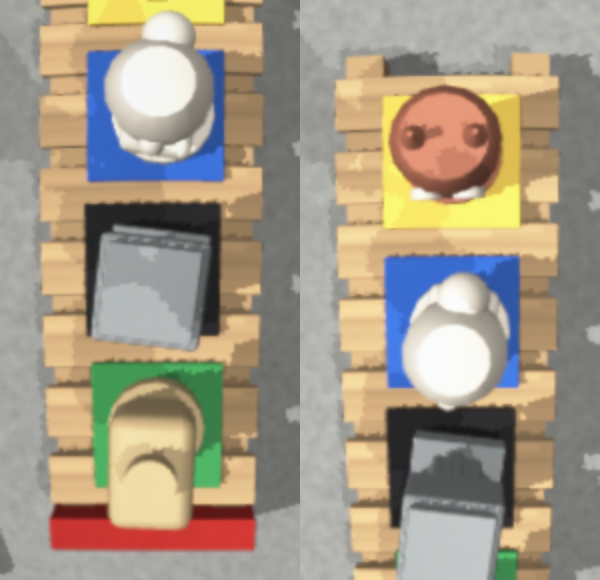

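```bash
python3 - <<'E'
from h import *
import json
np.set_printoptions(precision=4,suppress=True)
W=[{k:np.array(v) for k,v in json.load(open(f"pics/w{i}.json")).items()} for i in(1,2)]
T=eyes.camera_info("top")
p1=lambda x,y:(230+x/2,y/2); p2=lambda x,y:(230+(x-300)/2,y/2)
r1=lambda *a:ray(W[0],p1(*a),True)[0]; r2=lambda *a:ray(W[1],p2(*a),True)[0]
for n,a,b in [("blueTL",(88,53),(385,257)),("blueBL",(88,181),(387,387)),("blueTR",(222,50),(518,256)),("blueBR",(224,181),(519,387)),
 ("blackTL",(86,204),(388,408)),("blackTR",(220,204),(514,408)),("colTL",(103,235),(413,502)),("colTR",(210,243),(501,508)),("busthead",(158,92),(455,353))]:
    print(n,*tri(W,[r1(*a),r2(*b)]))
f=lambda c,pts,z,p:plane(W[c],[p(*q) for q in pts],z,True)
# known-height readings
col=f(0,[(103,235),(210,243),(197,350),(92,338)],.131,p1); print("col",col.mean(0),"yaw",[np.degrees(np.arctan2(*(e)[[1,0]])) for e in (col[0]-col[3],col[1]-col[2])],"len",np.linalg.norm(col[0]-col[3]),np.linalg.norm(col[0]-col[1]))
for z in(.115,.12):print("bust",f(0,[(158,92)],z,p1),f(1,[(455,353)],z,p2))
for z in(.115,.127):
    print("owl w2",f(1,[(445,141)],z,p2),"ears",z+.01,f(1,[(413,136),(475,134)],z+.01,p2))
print("torso chest front/top corners",f(0,[(109,520),(187,523),(193,420),(112,415)],.123,p1),"knob",f(0,[(152,480)],.133,p1))
# tile yellow, green from wrist
for n,c,pts,p in [("yel",1,[(384,95),(520,95),(520,227),(384,227)],p2),("blue",0,[(88,53),(222,50),(224,181),(88,181)],p1),("blue2",1,[(385,257),(518,256),(519,387),(387,387)],p2),("blk",0,[(86,204),(220,204),(219,334),(87,334)],p1),("grn",0,[(91,364),(222,364),(221,487),(95,487)],p1)]:
    q=f(c,pts,.041,p); print(n,q.mean(0)[:2],"w",np.linalg.norm(q[0]-q[1]),"h",np.linalg.norm(q[0]-q[3]))
# torso and owl, top-view + wrist
t=cv2.imread("pics/top0.png")
tt=ray(T,(340+145/2.8,90+428/2.8))[0]; print("torso knob tri",*tri([T,W[0]],[tt,r1(152,478)]))
to_=ray(T,(340+250/2.8,90+72/2.8))[0]; print("owl top tri",*tri([T,W[1]],[to_,r2(445,138)]))
E
```

```text
blueTL [ 0.6283 -0.1541  0.0356] 2.9429234806642583e-06
blueBL [ 0.5673 -0.1368  0.0384] 0.000346156992781918
blueTR [ 0.6112 -0.2147  0.0389] 0.0001556153509851503
blueBR [ 0.5495 -0.1984  0.038 ] 0.00012120121566948364
blackTL [ 0.5569 -0.1332  0.0371] 0.00023059276347826976
blackTR [ 0.5395 -0.1935  0.0365] 0.0001475590642628109
colTL [ 0.5388 -0.1474  0.1291] 0.0015605180164109296
colTR [ 0.5262 -0.1808  0.1275] 0.00038549755845993644
busthead [ 0.5861 -0.1789  0.1111] 0.0002212785276105626
col [ 0.5153 -0.1563  0.131 ] yaw [np.float64(-22.79842463371148), np.float64(-22.224434734232673)] len 0.03692799427572799 0.037307657015207066
bust [[ 0.5855 -0.1786  0.115 ]] [[ 0.5867 -0.1794  0.115 ]]
bust [[ 0.5846 -0.1785  0.12  ]] [[ 0.5875 -0.1798  0.12  ]]
owl w2 [[ 0.6643 -0.1981  0.115 ]] ears 0.125 [[ 0.6682 -0.188   0.125 ]
 [ 0.6626 -0.209   0.125 ]]
owl w2 [[ 0.6629 -0.1983  0.127 ]] ears 0.137 [[ 0.6665 -0.1886  0.137 ]
 [ 0.6612 -0.2087  0.137 ]]
torso chest front/top corners [[ 0.4336 -0.1151  0.123 ]
 [ 0.4241 -0.1444  0.123 ]
 [ 0.464  -0.1578  0.123 ]
 [ 0.4741 -0.1291  0.123 ]] knob [[ 0.4485 -0.1376  0.133 ]]
yel [ 0.6636 -0.1976] w 0.0628305877127542 h 0.06328807310891864
blue [ 0.5885 -0.176 ] w 0.062064655455595724 h 0.06225754587173223
blue2 [ 0.5894 -0.1763] w 0.062342966000167095 h 0.06303867171677534
blk [ 0.5183 -0.1548] w 0.06236777262763211 h 0.06220119593059026
grn [ 0.4435 -0.1354] w 0.06313018071074851 h 0.06319627445262861
torso knob tri [ 0.4455 -0.138   0.1247] 0.0016671932185925934
owl top tri [ 0.6635 -0.1981  0.1372] 0.0010107400084293176
```

Measured heights fit the text: tiles 0.036–0.039 against 0.041, column top 0.128 against 0.131, owl 0.137 against 0.137. Next I'll measure the carrying rack rim and start on the torso.

```bash
python3 - <<'E'
from h import *
np.set_printoptions(precision=4,suppress=True)
T=eyes.camera_info("top");S=eyes.camera_info("scene")
tp=[(396,56),(518,52),(528,513),(407,515)]; sp=[(775,489),(650,482),(675,137),(783,148)]
q=[]
for a,b in zip(tp,sp):
    a=(160+(a[0]-336)/2.8,90+a[1]/2.8);b=(155+b[0]/2.66,195+b[1]/2.66)
    print(*tri([T,S],[ray(T,a)[0],ray(S,b)[0]])); q.append(plane(T,a,.042)[0])
q=np.array(q);print(q,q.mean(0),np.linalg.norm(q[0]-q[3]),np.linalg.norm(q[0]-q[1]),np.degrees(np.arctan2(*((q[0]+q[1]-q[2]-q[3])[[1,0]]))))
to(.447,-.137,.25,-.323)
E
```

```text
[0.69   0.2555 0.04  ] 0.001467785483858012
[0.6975 0.1762 0.0317] 0.003438873427375506
[0.3826 0.1555 0.0309] 0.0020447717518086786
[0.3788 0.2371 0.0331] 0.0028401472749557863
[[0.6895 0.2535 0.042 ]
 [0.6948 0.1709 0.042 ]
 [0.3831 0.1517 0.042 ]
 [0.3794 0.232  0.042 ]] [0.5367 0.202  0.042 ] 0.31083239683147385 0.0827329230676092 3.741430006582838
t 2.0 pos [ 0.5529 -0.1782  0.2508] shift [-0.1131 -0.0106  0.0011] turn [0.02 0.11 2.59] F [-0.6  0.3  0.1] w 0.0851
```

Request:
servo_tool(series="-0.04 -0.004 0 0 0 2.6 0;-0.08 -0.008 0 0 0 2.6 0;-0.113 -0.0105 0 0 0 2.6 0;-0.113 -0.0105 0.03 0 0 2.6 0;-0.113 -0.0105 0.05 0 0 2.6 0")

```text
clock: 2.5
position: [0.4456, -0.1358, 0.2013]
ee_rot: [0.0, 0.987, -0.16, 0.0]
contact_force: [0.1, 0.4, -0.1]
width: 0.0856
gripper_force: 0.0
```

```bash
python3 -c "
from h import *
to(.447,-.137,.086,-.323)
im=eyes.get_image('wrist'); cv2.imwrite('pics/w3.png',im[:,:,::-1])"
```

```text
t 2.5 pos [ 0.4456 -0.1358  0.2013] shift [0.0016 0.0006 0.1153] turn [ 0.03 -0.05  0.04] F [ 0.1  0.4 -0.1] w 0.0856
```

View pics/w3.png

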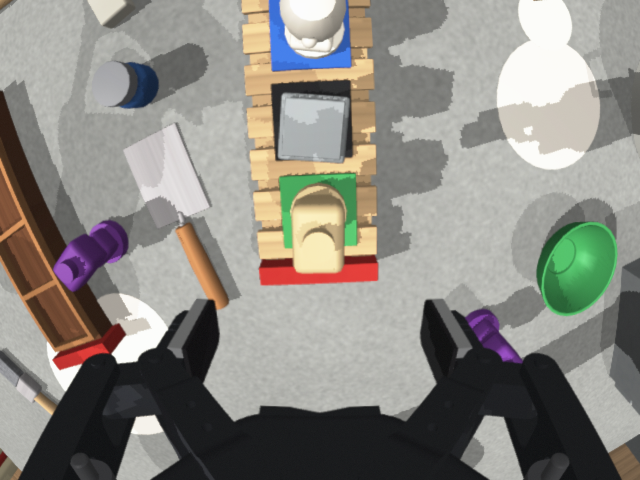

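The torso sits at (319,232), midway between the fingers and square to them, so I'll descend and grip.

Request:
servo_tool(series="0.001 0 0.03 0 0 0 0;0.001 0 0.06 0 0 0 0;0.001 0 0.09 0 0 0 0;0.001 0 0.11 0 0 0 0;0.001 0 0.115 0 0 0 0")

```text
clock: 3.05
position: [0.4471, -0.1362, 0.085]
ee_rot: [-0.0, 0.987, -0.16, -0.002]
contact_force: [-0.8, 0.5, 1.1]
width: 0.0854
gripper_force: 0.0
```

Request:
servo_tool(series="0 0 0 0 0 0 0.3;0 0 0 0 0 0 0.6;0 0 0 0 0 0 0.8;0 0 0 0 0 0 0.8;0 0 0 0 0 0 0.8", squeeze=40)

```text
clock: 3.55
position: [0.4502, -0.1371, 0.0875]
ee_rot: [0.0, 0.987, -0.16, 0.001]
contact_force: [-0.5, 0.7, 5.5]
width: 0.0335
gripper_force: 41.9
```

Request:
servo_tool(series="0 0 -0.01 0 0 0 0.8;0 0 -0.03 0 0 0 0.8;0 0 -0.06 0 0 0 0.8;0 0 -0.1 0 0 0 0.8;0 0 -0.14 0 0 0 0.8")

```text
clock: 4.05
position: [0.4486, -0.1363, 0.2277]
ee_rot: [-0.0, 0.987, -0.16, -0.001]
contact_force: [0.5, -0.1, -2.3]
width: 0.0335
gripper_force: 40.9
```

```bash
python3 -c "
from h import *
to(.651,.2094,.23,.0645);print(manip.get_state()['gripper_force'])"
```

```text
t 4.05 pos [ 0.4486 -0.1363  0.2277] shift [ 0.0828 -0.3919 -0.0024] turn [-2.00e-02  7.00e-02 -2.21e+01] F [ 0.5 -0.1 -2.3] w 0.0335
40.93301475048065
```

Request:
servo_tool(series="0.004 -0.02 0 0 0 0 0.8;0.012 -0.055 0 0 0 0 0.8;0.02 -0.095 0 0 0 0 0.8;0.028 -0.135 0 0 0 0 0.8;0.037 -0.175 0 0 0 0 0.8")

```text
clock: 4.55
position: [0.5398, 0.0191, 0.2267]
ee_rot: [0.0, 0.987, -0.16, -0.0]
contact_force: [0.9, 0.2, -1.5]
width: 0.0337
gripper_force: 41.1
```

Request:
servo_tool(series="0.0085 -0.04 0 0 0 -4.5 0.8;0.017 -0.08 0 0 0 -9 0.8;0.026 -0.12 0 0 0 -14 0.8;0.034 -0.16 0 0 0 -18 0.8;0.041 -0.195 0 0 0 -22 0.8")

```text
clock: 5.05
position: [0.6406, 0.1917, 0.2263]
ee_rot: [-0.0, 0.999, 0.033, -0.0]
contact_force: [0.0, -1.0, -0.8]
width: 0.0336
gripper_force: 41.0
```

```bash
python3 -c "
from h import *
to(.651,.2094,.076,.0645)"
```

```text
t 5.05 pos [0.6406 0.1917 0.2263] shift [ 0.0116 -0.0169  0.1502] turn [-0.    0.03  0.11] F [ 0.  -1.  -0.8] w 0.0336
```

Request:
servo_tool(series="0.01 -0.016 0 0 0 0 0.8;0.01 -0.016 0.02 0 0 0 0.8;0.01 -0.016 0.05 0 0 0 0.8;0.01 -0.016 0.05 0 0 0 0.8;0.01 -0.016 0.05 0 0 0 0.8")

```text
clock: 5.55
position: [0.6487, 0.2062, 0.1761]
ee_rot: [0.0, 1.0, 0.031, -0.001]
contact_force: [-0.2, -0.6, -1.3]
width: 0.0336
gripper_force: 40.9
```

```bash
python3 -c "
from h import *
import json
to(.651,.2094,.076,.0645)
for n in('wrist','top'):
  im=eyes.get_image(n); cv2.imwrite(f'pics/{n}4.png',im[:,:,::-1])
c=eyes.camera_info('wrist');json.dump({k:np.array(v).tolist() for k,v in c.items()},open('pics/wrist4.json','w'))"
```

```text
t 5.55 pos [0.6487 0.2062 0.1761] shift [ 0.0026 -0.0031  0.1001] turn [ 0.02  0.1  -0.11] F [-0.2 -0.6 -1.3] w 0.0336
```

View pics/wrist4.png

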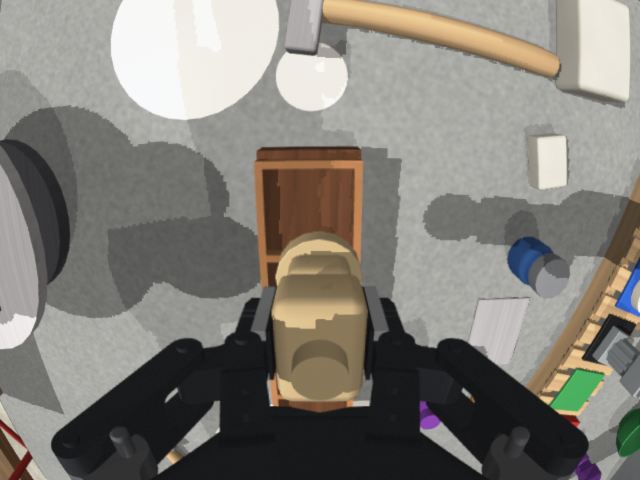

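```bash
python3 -c "
from h import *
import json
c={k:np.array(v) for k,v in json.load(open('pics/wrist4.json')).items()}
p=plane(c,[(257,163),(363,162),(265,160+98),(266,168),(353,168),(360,230),(261,230)],.042,True);print(p.round(4));print(c['eye'],manip.get_state()['position'])
o=np.array([.537,.202]);a=.0645;u=np.array([np.cos(a),np.sin(a)]);v=np.array([-u[1],u[0]])
print(np.c_[(p[:,:2]-o)@u,(p[:,:2]-o)@v].round(4))
"
```

```text
[[0.6905 0.2557 0.042 ]
 [0.696  0.1758 0.042 ]
 [0.6134 0.2479 0.042 ]
 [0.687  0.2487 0.042 ]
 [0.6909 0.183  0.042 ]
 [0.6422 0.1732 0.042 ]
 [0.6372 0.2515 0.042 ]]
[0.7306601  0.21049389 0.32004598] [0.65007746 0.20636537 0.17804867]
[[ 0.1566  0.0437]
 [ 0.157  -0.0364]
 [ 0.0792  0.0409]
 [ 0.1527  0.0369]
 [ 0.1523 -0.0289]
 [ 0.1031 -0.0355]
 [ 0.1032  0.0429]]
```

Request:
servo_tool(series="0.002 -0.006 0.01 0 0 0 0.8;0.002 -0.006 0.04 0 0 0 0.8;0.002 -0.006 0.07 0 0 0 0.8;0.002 -0.006 0.09 0 0 0 0.8;0.002 -0.006 0.092 0 0 0 0.8")

```text
clock: 6.15
position: [0.6489, 0.2123, 0.0814]
ee_rot: [0.0, 1.0, 0.031, -0.003]
contact_force: [-0.6, -0.1, -1.3]
width: 0.0337
gripper_force: 41.0
```

Request:
servo_tool(series="0 0 0.002 0 0 0 0.8;0 0 0.004 0 0 0 0.8;0 0 0.006 0 0 0 0.8")

```text
clock: 6.45
position: [0.652, 0.2127, 0.0799]
ee_rot: [-0.0, 1.0, 0.031, 0.002]
contact_force: [-0.2, -1.2, -2.1]
width: 0.0338
gripper_force: 41.0
```

Request:
servo_tool(series="0 0 0.0015 0 0 0 0.8;0 0 0.0015 0 0 0 0.8")

```text
clock: 6.65
position: [0.651, 0.2125, 0.0772]
ee_rot: [-0.0, 1.0, 0.031, 0.0]
contact_force: [0.1, -0.2, -1.6]
width: 0.0335
gripper_force: 41.0
```

Request:
servo_tool(series="0 0 0.0015 0 0 0 0.8;0 0 0.0015 0 0 0 0.8")

```text
clock: 6.85
position: [0.6512, 0.2125, 0.0766]
ee_rot: [-0.0, 1.0, 0.031, 0.001]
contact_force: [-1.6, 0.1, 4.7]
width: 0.0336
gripper_force: 41.6
```

Request:
servo_tool(series="0 0 0 0 0 0 0.8;0 0 0 0 0 0 0.8")

```text
clock: 7.05
position: [0.6512, 0.2125, 0.0766]
ee_rot: [-0.0, 1.0, 0.031, 0.001]
contact_force: [-1.7, -0.1, 6.0]
width: 0.0336
gripper_force: 41.9
```

It is in contact with the floor at z 0.0766 with about 6 N, so I'll release and rise.

Request:
servo_tool(series="0 0 0 0 0 0 0.6;0 0 0 0 0 0 0.4;0 0 0 0 0 0 0.2;0 0 0 0 0 0 0;0 0 0 0 0 0 0")

```text
clock: 7.55
position: [0.6508, 0.2124, 0.075]
ee_rot: [0.0, 1.0, 0.031, -0.0]
contact_force: [-0.4, 0.6, -0.4]
width: 0.085
gripper_force: 0.0
```

Request:
servo_tool(series="0 0 -0.01 0 0 0 0;0 0 -0.04 0 0 0 0;0 0 -0.08 0 0 0 0;0 0 -0.12 0 0 0 0;0 0 -0.15 0 0 0 0")

```text
clock: 8.05
position: [0.6515, 0.2126, 0.2292]
ee_rot: [-0.0, 1.0, 0.031, 0.002]
contact_force: [0.8, 0.4, 0.1]
width: 0.0855
gripper_force: 0.0
```

```bash
python3 -c "
from h import *
to(.5155,-.156,.22,-.393)
im=eyes.get_image('wrist'); cv2.imwrite('pics/w5.png',im[:,:,::-1])"
```

```text
t 8.05 pos [0.6515 0.2126 0.2292] shift [-0.1589  0.3594  0.0083] turn [-0.08 -0.22 26.11] F [0.8 0.4 0.1] w 0.0855
```

View pics/w5.png

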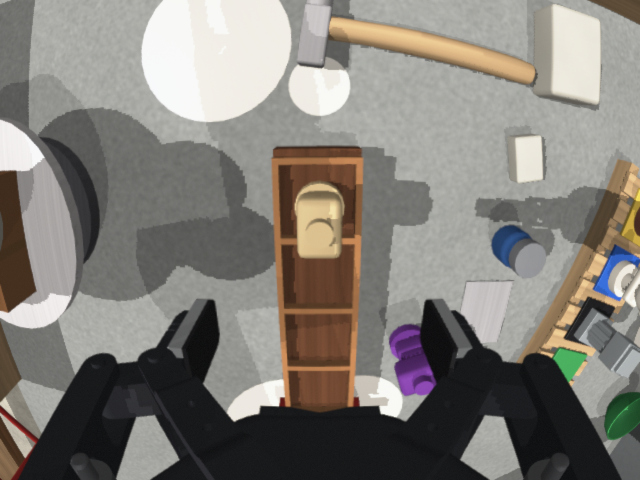

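The torso stands upright at (320,215), centred in the far bay. Next the column.

Request:
servo_tool(series="-0.012 0.027 0 0 0 0 0;-0.032 0.073 0 0 0 0 0;-0.052 0.118 0 0 0 0 0;-0.072 0.163 0 0 0 0 0;-0.09 0.204 0 0 0 0 0")

```text
clock: 8.6
position: [0.5727, 0.0014, 0.2259]
ee_rot: [0.0, 1.0, 0.031, 0.0]
contact_force: [0.4, -0.0, 0.9]
width: 0.0853
gripper_force: 0.0
```

Request:
servo_tool(series="-0.018 0.041 0 0 0 6 0;-0.036 0.08 0 0 0 12 0;-0.052 0.12 0 0 0 18 0;-0.066 0.152 0 0 0 24 0;-0.069 0.156 0 0 0 26.1 0")

```text
clock: 9.1
position: [0.5135, -0.1604, 0.2259]
ee_rot: [0.001, 0.98, -0.198, 0.0]
contact_force: [-0.1, -0.6, 0.4]
width: 0.0852
gripper_force: 0.0
```

Request:
servo_tool(series="0 0 0.02 0 0 0 0;0 0 0.03 0 0 0 0;0 0 0.03 0 0 0 0")

```text
clock: 9.4
position: [0.5137, -0.1557, 0.1939]
ee_rot: [-0.001, 0.981, -0.195, -0.002]
contact_force: [-0.2, 0.6, 0.6]
width: 0.0858
gripper_force: 0.0
```

```bash
python3 -c "
from h import *
to(.5155,-.156,.087,-.393)
im=eyes.get_image('wrist'); cv2.imwrite('pics/w6.png',im[:,:,::-1])"
```

```text
t 9.4 pos [ 0.5137 -0.1557  0.1939] shift [ 0.0022 -0.0003  0.1069] turn [-0.02  0.2   0.05] F [-0.2  0.6  0.6] w 0.0858
```

View pics/w6.png

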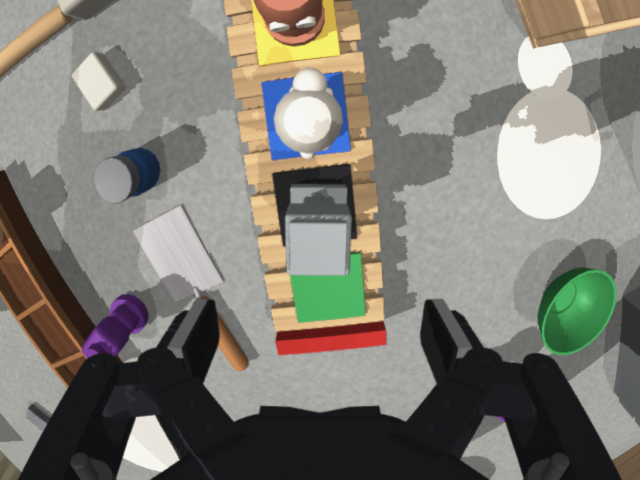

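The column at (318,240) is square to the fingers. The bust's bun (310,80) and nose (307,153) confirm its yaw of about -0.39. Now I'll grip the column and carry it across.

Request:
servo_tool(series="0.002 0 0.03 0 0 0 0;0.002 0 0.06 0 0 0 0;0.002 0 0.09 0 0 0 0;0.002 0 0.105 0 0 0 0;0.002 0 0.107 0 0 0 0")

```text
clock: 9.95
position: [0.5158, -0.1565, 0.0869]
ee_rot: [-0.0, 0.981, -0.195, -0.002]
contact_force: [-0.5, 0.3, -0.2]
width: 0.0857
gripper_force: 0.0
```

Request:
servo_tool(series="0 0 0 0 0 0 0.3;0 0 0 0 0 0 0.6;0 0 0 0 0 0 0.8;0 0 0 0 0 0 0.8;0 0 0 0 0 0 0.8")

```text
clock: 10.45
position: [0.5176, -0.1577, 0.0897]
ee_rot: [0.0, 0.981, -0.195, 0.002]
contact_force: [0.5, 2.5, 6.8]
width: 0.0396
gripper_force: 43.5
```

Request:
servo_tool(series="0 0 -0.01 0 0 0 0.8;0 0 -0.03 0 0 0 0.8;0 0 -0.06 0 0 0 0.8;0 0 -0.1 0 0 0 0.8;0 0 -0.14 0 0 0 0.8")

```text
clock: 10.95
position: [0.5155, -0.1574, 0.2294]
ee_rot: [0.0, 0.981, -0.195, -0.001]
contact_force: [-0.0, -1.0, -2.1]
width: 0.0399
gripper_force: 42.7
```

```bash
python3 -c "
from h import *
to(.5765,.2075,.23,.0645)"
```

```text
t 10.95 pos [ 0.5155 -0.1574  0.2294] shift [-0.0834 -0.3604 -0.0006] turn [ -0.     0.12 -26.21] F [-0.  -1.  -2.1] w 0.0399
```

Request:
servo_tool(series="-0.004 -0.018 0 0 0 0 0.8;-0.012 -0.05 0 0 0 0 0.8;-0.021 -0.09 0 0 0 0 0.8;-0.03 -0.13 0 0 0 0 0.8;-0.039 -0.17 0 0 0 0 0.8")

```text
clock: 11.45
position: [0.5451, 0.0156, 0.2284]
ee_rot: [0.0, 0.981, -0.196, -0.0]
contact_force: [0.1, 0.3, -1.1]
width: 0.0398
gripper_force: 42.8
```

Request:
servo_tool(series="-0.009 -0.04 0 0 0 -5 0.8;-0.018 -0.08 0 0 0 -11 0.8;-0.027 -0.12 0 0 0 -17 0.8;-0.036 -0.155 0 0 0 -22 0.8;-0.042 -0.182 0 0 0 -26.2 0.8")

```text
clock: 11.95
position: [0.5759, 0.2007, 0.2281]
ee_rot: [0.0, 0.999, 0.034, -0.001]
contact_force: [-0.5, 0.2, -1.4]
width: 0.0397
gripper_force: 42.8
```

Request:
servo_tool(series="0 0 0.01 0 0 0 0.8;0 0 0.03 0 0 0 0.8;0 0 0.05 0 0 0 0.8;0 0 0.05 0 0 0 0.8")

```text
clock: 12.35
position: [0.5737, 0.1972, 0.175]
ee_rot: [0.001, 0.999, 0.032, -0.004]
contact_force: [-0.6, 0.4, -2.1]
width: 0.0398
gripper_force: 42.8
```

```bash
python3 -c "
from h import *
to(.5765,.2075,.0787,.0645)"
```

```text
t 12.35 pos [0.5737 0.1972 0.175 ] shift [ 0.0042 -0.0103  0.0962] turn [ 0.12  0.45 -0.05] F [-0.6  0.4 -2.1] w 0.0398
```

Request:
servo_tool(series="0.003 -0.01 0.01 0 0 0 0.8;0.003 -0.01 0.04 0 0 0 0.8;0.003 -0.01 0.07 0 0 0 0.8;0.003 -0.01 0.087 0 0 0 0.8;0.003 -0.01 0.089 0 0 0 0.8")

```text
clock: 12.85
position: [0.5776, 0.2087, 0.0873]
ee_rot: [0.0, 0.999, 0.032, -0.002]
contact_force: [-0.3, -0.6, -1.9]
width: 0.0397
gripper_force: 42.7
```

Request:
servo_tool(series="0 0 0.002 0 0 0 0.8;0 0 0.003 0 0 0 0.8")

```text
clock: 13.05
position: [0.5801, 0.2092, 0.0877]
ee_rot: [-0.0, 0.999, 0.032, 0.002]
contact_force: [0.1, -0.3, -2.2]
width: 0.0395
gripper_force: 42.8
```

Request:
servo_tool(series="0 0 0.0015 0 0 0 0.8;0 0 0.0015 0 0 0 0.8")

```text
clock: 13.25
position: [0.5793, 0.2089, 0.0856]
ee_rot: [-0.0, 0.999, 0.032, 0.001]
contact_force: [0.0, -0.3, -2.1]
width: 0.0395
gripper_force: 42.8
```

Request:
servo_tool(series="-0.001 0 0.002 0 0 0 0.8;-0.002 0 0.004 0 0 0 0.8;-0.002 0 0.004 0 0 0 0.8")

```text
clock: 13.55
position: [0.5762, 0.2086, 0.0805]
ee_rot: [0.0, 0.999, 0.032, -0.0]
contact_force: [-0.1, -0.8, -2.6]
width: 0.0391
gripper_force: 42.8
```

Request:
servo_tool(series="0 0 0.001 0 0 0 0.8;0 0 0.002 0 0 0 0.8;0 0 0.002 0 0 0 0.8")

```text
clock: 13.85
position: [0.5769, 0.2087, 0.0788]
ee_rot: [0.0, 0.999, 0.032, 0.0]
contact_force: [0.2, 0.6, -2.0]
width: 0.0398
gripper_force: 42.7
```

Request:
servo_tool(series="0 0 0.001 0 0 0 0.8;0 0 0.001 0 0 0 0.8")

```text
clock: 14.05
position: [0.577, 0.2087, 0.0787]
ee_rot: [-0.0, 0.999, 0.032, 0.0]
contact_force: [-2.3, 0.2, 4.7]
width: 0.0394
gripper_force: 43.1
```

Contact is at 0.0787, as expected. I'll release and rise.

Request:
servo_tool(series="0 0 0 0 0 0 0.6;0 0 0 0 0 0 0.4;0 0 0 0 0 0 0.2;0 0 0 0 0 0 0;0 0 0 0 0 0 0")

```text
clock: 14.55
position: [0.5768, 0.2087, 0.0775]
ee_rot: [0.0, 0.999, 0.032, -0.0]
contact_force: [-0.4, -0.2, 0.8]
width: 0.0854
gripper_force: 0.0
```

Request:
servo_tool(series="0 0 -0.01 0 0 0 0;0 0 -0.04 0 0 0 0;0 0 -0.08 0 0 0 0;0 0 -0.12 0 0 0 0;0 0 -0.15 0 0 0 0")

```text
clock: 15.05
position: [0.5775, 0.2089, 0.2314]
ee_rot: [-0.0, 0.999, 0.032, 0.002]
contact_force: [-0.1, 0.7, -0.4]
width: 0.0855
gripper_force: 0.0
```

```bash
python3 -c "
from h import *
im=eyes.get_image('wrist'); cv2.imwrite('pics/w7.png',im[:,:,::-1])
to(.586,-.179,.225,-.39)"
```

```text
t 15.1 pos [0.58   0.2095 0.2365] shift [-0.0192  0.3881  0.0105] turn [-0.28 -0.69 26.04] F [2.4 0.6 3.5] w 0.0851
```

View pics/w7.png

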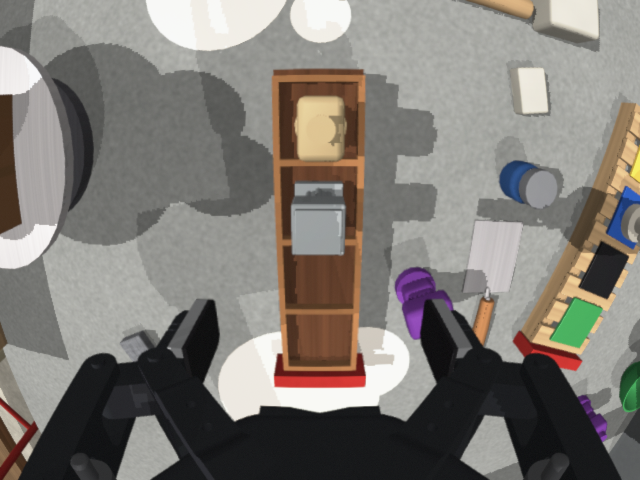

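The torso (321,128) and the column (318,220) both stand in their bays. Next the bust.

Request:
servo_tool(series="-0.001 0.03 0 0 0 0 0;-0.004 0.075 0 0 0 0 0;-0.006 0.12 0 0 0 0 0;-0.008 0.165 0 0 0 0 0;-0.01 0.21 0 0 0 0 0")

```text
clock: 15.6
position: [0.5802, -0.0031, 0.2284]
ee_rot: [0.0, 0.999, 0.032, 0.001]
contact_force: [0.3, -0.6, -0.1]
width: 0.0853
gripper_force: 0.0
```

Request:
servo_tool(series="-0.002 0.045 0 0 0 6 0;-0.004 0.09 0 0 0 12 0;-0.005 0.13 0 0 0 18 0;-0.007 0.165 0 0 0 24 0;-0.008 0.178 0 0 0 26 0")

```text
clock: 16.1
position: [0.5838, -0.1833, 0.2281]
ee_rot: [0.001, 0.981, -0.196, 0.0]
contact_force: [-0.1, -0.3, -0.1]
width: 0.0852
gripper_force: 0.0
```

Request:
servo_tool(series="0 0 0.02 0 0 0 0;0 0 0.03 0 0 0 0;0 0 0.03 0 0 0 0")

```text
clock: 16.4
position: [0.5826, -0.1784, 0.1961]
ee_rot: [-0.001, 0.981, -0.193, -0.002]
contact_force: [-0.2, 0.4, 0.3]
width: 0.0854
gripper_force: 0.0
```

```bash
python3 -c "
from h import *
to(.586,-.179,.087,-.39)
im=eyes.get_image('wrist'); cv2.imwrite('pics/w8.png',im[:,:,::-1])"
```

```text
t 16.4 pos [ 0.5826 -0.1784  0.1961] shift [ 0.0038 -0.0007  0.1091] turn [-0.03  0.24  0.09] F [-0.2  0.4  0.3] w 0.0854
```

View pics/w8.png

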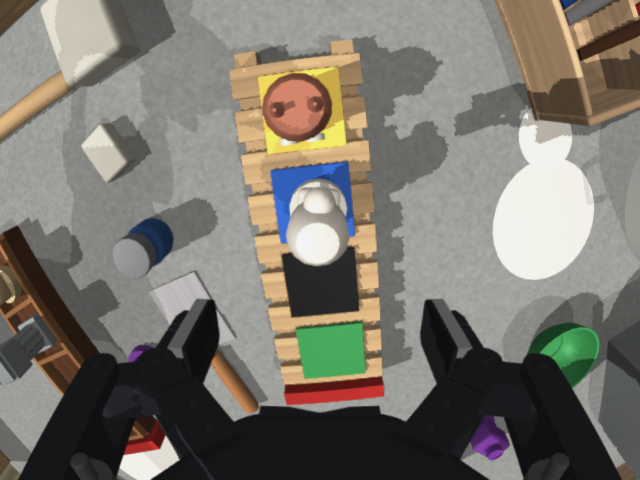

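The bust is centred at (318,235) with its bun in line, so I'll grip and lift.

Request:
servo_tool(series="0.003 0 0.03 0 0 0 0;0.003 0 0.06 0 0 0 0;0.003 0 0.09 0 0 0 0;0.003 0 0.107 0 0 0 0;0.003 0 0.109 0 0 0 0")

```text
clock: 16.95
position: [0.5855, -0.1794, 0.0871]
ee_rot: [-0.0, 0.981, -0.193, -0.002]
contact_force: [0.5, -0.7, 0.4]
width: 0.0859
gripper_force: 0.0
```

Request:
servo_tool(series="0 0 0 0 0 0 0.3;0 0 0 0 0 0 0.6;0 0 0 0 0 0 0.8;0 0 0 0 0 0 0.8;0 0 0 0 0 0 0.8")

```text
clock: 17.45
position: [0.5878, -0.181, 0.0905]
ee_rot: [0.0, 0.981, -0.194, 0.002]
contact_force: [0.3, 1.1, 7.0]
width: 0.0391
gripper_force: 40.0
```

Request:
servo_tool(series="0 0 -0.01 0 0 0 0.8;0 0 -0.03 0 0 0 0.8;0 0 -0.06 0 0 0 0.8;0 0 -0.1 0 0 0 0.8;0 0 -0.14 0 0 0 0.8")

```text
clock: 17.95
position: [0.5857, -0.1807, 0.2298]
ee_rot: [0.0, 0.981, -0.194, -0.001]
contact_force: [1.7, 0.4, -2.1]
width: 0.0386
gripper_force: 40.5
```

```bash
python3 -c "
from h import *
to(.5005,.2025,.23,.0645)"
```

```text
t 17.95 pos [ 0.5857 -0.1807  0.2298] shift [-2.244e-01 -3.222e-01  1.000e-04] turn [ -0.     0.11 -26.02] F [ 1.7  0.4 -2.1] w 0.0386
```

Request:
servo_tool(series="-0.011 -0.016 0 0 0 0 0.8;-0.032 -0.046 0 0 0 0 0.8;-0.056 -0.08 0 0 0 0 0.8;-0.08 -0.115 0 0 0 0 0.8;-0.104 -0.15 0 0 0 0 0.8")

```text
clock: 18.45
position: [0.5457, -0.0009, 0.228]
ee_rot: [0.0, 0.981, -0.194, -0.001]
contact_force: [0.1, 0.7, -2.1]
width: 0.0386
gripper_force: 40.5
```

Request:
servo_tool(series="-0.024 -0.035 0 0 0 -5 0.8;-0.049 -0.07 0 0 0 -11 0.8;-0.073 -0.105 0 0 0 -17 0.8;-0.097 -0.14 0 0 0 -22 0.8;-0.117 -0.168 0 0 0 -26 0.8")

```text
clock: 18.95
position: [0.5009, 0.1994, 0.2281]
ee_rot: [-0.0, 0.999, 0.034, -0.001]
contact_force: [0.8, -0.7, -1.7]
width: 0.039
gripper_force: 40.5
```

Request:
servo_tool(series="0 0 0.01 0 0 0 0.8;0 0 0.03 0 0 0 0.8;0 0 0.05 0 0 0 0.8;0 0 0.05 0 0 0 0.8")

```text
clock: 19.35
position: [0.4998, 0.196, 0.1754]
ee_rot: [0.001, 0.999, 0.032, -0.004]
contact_force: [0.0, 0.2, -1.6]
width: 0.0391
gripper_force: 40.7
```

```bash
python3 -c "
from h import *
to(.5005,.2025,.0795,.0645)"
```

```text
t 19.35 pos [0.4998 0.196  0.1754] shift [ 0.0018 -0.0066  0.0959] turn [ 0.12  0.45 -0.03] F [ 0.   0.2 -1.6] w 0.0391
```

Request:
servo_tool(series="0 -0.007 0.01 0 0 0 0.8;0 -0.007 0.04 0 0 0 0.8;0 -0.007 0.07 0 0 0 0.8;0 -0.007 0.089 0 0 0 0.8;0 -0.007 0.091 0 0 0 0.8")

```text
clock: 19.85
position: [0.5009, 0.2038, 0.0857]
ee_rot: [0.001, 0.999, 0.032, -0.002]
contact_force: [0.1, -0.7, -1.9]
width: 0.0394
gripper_force: 40.7
```

Request:
servo_tool(series="0 0 0.002 0 0 0 0.8;0 0 0.002 0 0 0 0.8;0 0 0.002 0 0 0 0.8")

```text
clock: 20.15
position: [0.5035, 0.2046, 0.0871]
ee_rot: [-0.0, 0.999, 0.032, 0.001]
contact_force: [-0.3, 0.7, -1.1]
width: 0.0388
gripper_force: 40.7
```

Request:
servo_tool(series="-0.001 0.001 0.002 0 0 0 0.8;-0.002 0.002 0.004 0 0 0 0.8;-0.002 0.002 0.004 0 0 0 0.8")

```text
clock: 20.45
position: [0.5001, 0.2019, 0.0817]
ee_rot: [0.0, 0.999, 0.032, -0.0]
contact_force: [-0.6, -0.3, -0.7]
width: 0.0384
gripper_force: 40.7
```

Request:
servo_tool(series="0 0 0.001 0 0 0 0.8;0 0 0.0015 0 0 0 0.8;0 0 0.0015 0 0 0 0.8")

```text
clock: 20.75
position: [0.5005, 0.2021, 0.0802]
ee_rot: [0.0, 0.999, 0.032, -0.0]
contact_force: [-0.9, -0.3, -2.3]
width: 0.0389
gripper_force: 40.7
```

Request:
servo_tool(series="0 0 0.001 0 0 0 0.8;0 0 0.001 0 0 0 0.8")

```text
clock: 20.95
position: [0.5008, 0.2022, 0.0796]
ee_rot: [-0.0, 0.999, 0.032, 0.0]
contact_force: [-0.3, -0.9, 1.1]
width: 0.0389
gripper_force: 40.9
```

Request:
servo_tool(series="0 0 0.0005 0 0 0 0.8;0 0 0.0005 0 0 0 0.8")

```text
clock: 21.15
position: [0.5009, 0.2023, 0.0796]
ee_rot: [-0.0, 0.999, 0.032, 0.001]
contact_force: [-1.2, 0.5, 4.4]
width: 0.0387
gripper_force: 41.1
```

Request:
servo_tool(series="0 0 0 0 0 0 0.6;0 0 0 0 0 0 0.4;0 0 0 0 0 0 0.2;0 0 0 0 0 0 0;0 0 0 0 0 0 0")

```text
clock: 21.65
position: [0.5004, 0.2021, 0.0785]
ee_rot: [0.0, 0.999, 0.032, -0.0]
contact_force: [-0.6, 0.9, 0.7]
width: 0.0856
gripper_force: 0.0
```

Request:
servo_tool(series="0 0 -0.01 0 0 0 0;0 0 -0.04 0 0 0 0;0 0 -0.08 0 0 0 0;0 0 -0.12 0 0 0 0;0 0 -0.15 0 0 0 0")

```text
clock: 22.15
position: [0.5012, 0.2023, 0.2322]
ee_rot: [-0.0, 0.999, 0.032, 0.002]
contact_force: [0.1, 0.8, 0.2]
width: 0.0852
gripper_force: 0.0
```

```bash
python3 -c "
from h import *
im=eyes.get_image('wrist'); cv2.imwrite('pics/w9.png',im[:,:,::-1])
to(.664,-.198,.225,-.27)"
```

```text
t 22.2 pos [0.5038 0.2031 0.237 ] shift [0.1339 0.4106 0.0127] turn [-0.25 -0.68 19.17] F [1.2 0.9 2.8] w 0.0854
```

View pics/w9.png

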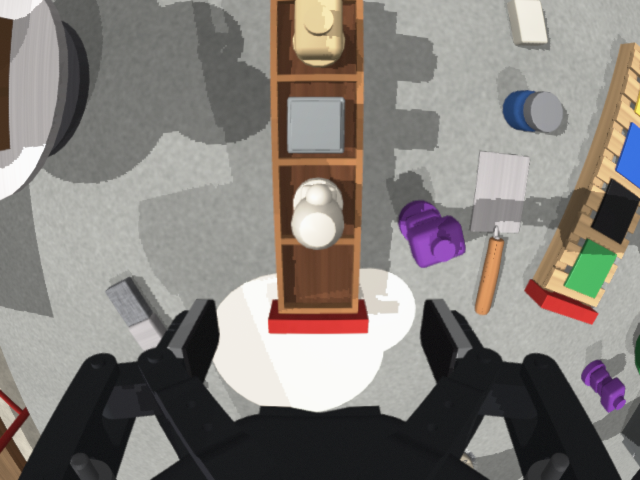

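The bust at (318,215) is upright in the third bay, and only the bay next to the red board is left. Next the owl, which I'll check numerically before gripping.

Request:
servo_tool(series="0.009 0.03 0 0 0 0 0;0.024 0.075 0 0 0 0 0;0.039 0.12 0 0 0 0 0;0.054 0.165 0 0 0 0 0;0.069 0.21 0 0 0 0 0")

```text
clock: 22.7
position: [0.5833, -0.0046, 0.2294]
ee_rot: [0.0, 0.999, 0.032, 0.0]
contact_force: [0.8, 1.1, 0.1]
width: 0.0855
gripper_force: 0.0
```

Request:
servo_tool(series="0.014 0.044 0 0 0 5 0;0.028 0.088 0 0 0 10 0;0.042 0.13 0 0 0 15 0;0.056 0.17 0 0 0 19 0;0.065 0.2 0 0 0 19.2 0")

```text
clock: 23.2
position: [0.6614, -0.2013, 0.2289]
ee_rot: [0.0, 0.991, -0.136, 0.0]
contact_force: [-0.8, 0.6, -0.3]
width: 0.0851
gripper_force: 0.0
```

Request:
servo_tool(series="0 0 0.02 0 0 0 0;0 0 0.03 0 0 0 0;0 0 0.03 0 0 0 0")

```text
clock: 23.5
position: [0.6592, -0.1975, 0.1968]
ee_rot: [-0.001, 0.991, -0.135, -0.002]
contact_force: [-1.2, 0.1, 0.4]
width: 0.0855
gripper_force: 0.0
```

```bash
python3 -c "
from h import *
to(.664,-.198,.087,-.27)
c=eyes.camera_info('wrist');im=eyes.get_image('wrist')[:,:,::-1]; cv2.imwrite('pics/w10.png',im)
m=cv2.inRange(cv2.cvtColor(im,cv2.COLOR_BGR2HSV),(3,90,60),(10,200,255))
for k in sorted(cv2.findContours(m,0,2)[0],key=cv2.contourArea)[::-1][:4]:
  (u,v),r=cv2.minEnclosingCircle(k);print(u,v,r,cv2.contourArea(k),cv2.boundingRect(k),plane(c,(u,v),.115,True))
"
```

```text
t 23.5 pos [ 0.6592 -0.1975  0.1968] shift [ 0.0052 -0.0007  0.1097] turn [-0.05  0.27 -0.04] F [-1.2  0.1  0.4] w 0.0855
316.10113525390625 218.71937561035156 41.72915267944336 4042.5 (286, 177, 62, 84) [[ 0.6738842  -0.20003259  0.115     ]]
53.0 382.0 2.2361679077148438 4.5 (51, 381, 5, 4) [[0.58171478 0.10398024 0.115     ]]
131.0 452.0 8.24631118774414 3.5 (123, 450, 17, 6) [[0.47676682 0.06387698 0.115     ]]
24.5 335.0 1.1181340217590332 1.5 (24, 334, 2, 3) [[0.63928848 0.10294881 0.115     ]]
```

Request:
servo_tool(series="0.004 -0.001 0.03 0 0 0 0;0.004 -0.001 0.06 0 0 0 0;0.004 -0.001 0.09 0 0 0 0;0.004 -0.001 0.107 0 0 0 0;0.004 -0.001 0.109 0 0 0 0")

```text
clock: 24.05
position: [0.6634, -0.1969, 0.0881]
ee_rot: [-0.001, 0.991, -0.134, -0.002]
contact_force: [-0.4, 0.5, -0.0]
width: 0.0851
gripper_force: 0.0
```

Request:
servo_tool(series="0 0 0 0 0 0 0.3;0 0 0 0 0 0 0.6;0 0 0 0 0 0 0.8;0 0 0 0 0 0 0.8;0 0 0 0 0 0 0.8")

```text
clock: 24.55
position: [0.6659, -0.1987, 0.092]
ee_rot: [0.0, 0.991, -0.135, 0.002]
contact_force: [0.2, 1.4, 6.5]
width: 0.0407
gripper_force: 40.4
```

Request:
servo_tool(series="0 0 -0.01 0 0 0 0.8;0 0 -0.03 0 0 0 0.8;0 0 -0.06 0 0 0 0.8;0 0 -0.1 0 0 0 0.8;0 0 -0.14 0 0 0 0.8")

```text
clock: 25.05
position: [0.6641, -0.1985, 0.2308]
ee_rot: [-0.0, 0.991, -0.135, -0.001]
contact_force: [0.5, -0.7, -2.0]
width: 0.0409
gripper_force: 40.7
```

```bash
python3 -c "
from h import *
to(.4245,.1975,.23,.0645)"
```

```text
t 25.05 pos [ 0.6641 -0.1985  0.2308] shift [-0.3368 -0.3174  0.0014] turn [-1.000e-02  1.000e-01 -1.922e+01] F [ 0.5 -0.7 -2. ] w 0.0409
```

Request:
servo_tool(series="-0.01 -0.01 0 0 0 0 0.8;-0.033 -0.031 0 0 0 0 0.8;-0.06 -0.057 0 0 0 0 0.8;-0.09 -0.085 0 0 0 0 0.8;-0.12 -0.113 0 0 0 0 0.8")

```text
clock: 25.55
position: [0.5775, -0.0562, 0.2289]
ee_rot: [-0.0, 0.991, -0.135, -0.001]
contact_force: [0.4, 0.7, -1.1]
width: 0.0406
gripper_force: 40.7
```

Request:
servo_tool(series="-0.03 -0.028 0 0 0 0 0.8;-0.06 -0.057 0 0 0 0 0.8;-0.09 -0.085 0 0 0 0 0.8;-0.12 -0.113 0 0 0 0 0.8;-0.14 -0.132 0 0 0 0 0.8")

```text
clock: 26.05
position: [0.4767, 0.1091, 0.2293]
ee_rot: [-0.0, 0.991, -0.134, -0.001]
contact_force: [0.2, 0.1, -1.7]
width: 0.0408
gripper_force: 40.7
```

Request:
servo_tool(series="-0.02 -0.018 0 0 0 -5 0.8;-0.04 -0.037 0 0 0 -10 0.8;-0.06 -0.057 0 0 0 -15 0.8;-0.075 -0.07 0 0 0 -19.2 0.8;-0.077 -0.072 0 0 0 -19.2 0.8")

```text
clock: 26.55
position: [0.4224, 0.1984, 0.2293]
ee_rot: [-0.0, 0.999, 0.034, -0.001]
contact_force: [0.1, -0.6, -0.7]
width: 0.041
gripper_force: 40.8
```

Request:
servo_tool(series="0 0 0.01 0 0 0 0.8;0 0 0.03 0 0 0 0.8;0 0 0.05 0 0 0 0.8;0 0 0.05 0 0 0 0.8")

```text
clock: 26.95
position: [0.4228, 0.1953, 0.1766]
ee_rot: [0.001, 1.0, 0.031, -0.003]
contact_force: [1.1, -1.2, -1.9]
width: 0.0409
gripper_force: 40.8
```

```bash
python3 -c "
from h import *
to(.4245,.1975,.081,.0645)"
```

```text
t 26.95 pos [0.4228 0.1953 0.1766] shift [ 0.0025 -0.0023  0.0956] turn [ 0.13  0.39 -0.12] F [ 1.1 -1.2 -1.9] w 0.0409
```

Request:
servo_tool(series="0 -0.001 0.01 0 0 0 0.8;0 -0.001 0.04 0 0 0 0.8;0 -0.001 0.07 0 0 0 0.8;0 -0.001 0.089 0 0 0 0.8;0 -0.001 0.091 0 0 0 0.8")

```text
clock: 27.45
position: [0.4235, 0.1973, 0.0869]
ee_rot: [0.001, 0.999, 0.032, -0.002]
contact_force: [0.0, 0.4, -1.2]
width: 0.0406
gripper_force: 40.8
```

Request:
servo_tool(series="0 0 0.002 0 0 0 0.8;0 0 0.002 0 0 0 0.8;0 0 0.002 0 0 0 0.8")

```text
clock: 27.75
position: [0.4259, 0.1983, 0.0879]
ee_rot: [-0.0, 0.999, 0.032, 0.001]
contact_force: [-0.5, -0.3, -1.0]
width: 0.0407
gripper_force: 40.8
```

Request:
servo_tool(series="0 0 0.001 0 0 0 0.8;0 0 0.002 0 0 0 0.8;0 0 0.002 0 0 0 0.8")

```text
clock: 28.05
position: [0.4247, 0.1981, 0.0849]
ee_rot: [0.0, 0.999, 0.032, 0.0]
contact_force: [-0.7, 0.9, -1.7]
width: 0.0404
gripper_force: 40.8
```

Request:
servo_tool(series="0 0 0.001 0 0 0 0.8;0 0 0.002 0 0 0 0.8;0 0 0.002 0 0 0 0.8")

```text
clock: 28.35
position: [0.4246, 0.198, 0.0826]
ee_rot: [0.0, 0.999, 0.032, -0.0]
contact_force: [0.6, -0.0, -0.8]
width: 0.0407
gripper_force: 40.8
```

Request:
servo_tool(series="0 0 0.001 0 0 0 0.8;0 0 0.0015 0 0 0 0.8;0 0 0.0015 0 0 0 0.8")

```text
clock: 28.65
position: [0.4247, 0.198, 0.0811]
ee_rot: [0.0, 0.999, 0.032, -0.0]
contact_force: [0.0, 1.0, -1.7]
width: 0.0409
gripper_force: 40.8
```

Request:
servo_tool(series="0 0 0.001 0 0 0 0.8;0 0 0.001 0 0 0 0.8")

```text
clock: 28.85
position: [0.425, 0.1981, 0.081]
ee_rot: [-0.0, 0.999, 0.032, 0.0]
contact_force: [-1.1, -0.2, 4.7]
width: 0.0407
gripper_force: 41.3
```

Contact is at 0.081, as expected. I'll release, rise, back away and take the final look.

Request:
servo_tool(series="0 0 0 0 0 0 0.6;0 0 0 0 0 0 0.4;0 0 0 0 0 0 0.2;0 0 0 0 0 0 0;0 0 0 0 0 0 0")

```text
clock: 29.35
position: [0.4247, 0.198, 0.0801]
ee_rot: [0.0, 0.999, 0.032, -0.0]
contact_force: [-0.0, 0.4, -0.2]
width: 0.0852
gripper_force: 0.0
```

Request:
servo_tool(series="0 0 -0.01 0 0 0 0;0 0 -0.04 0 0 0 0;0 0 -0.08 0 0 0 0;0 0 -0.12 0 0 0 0;0 0 -0.15 0 0 0 0")

```text
clock: 29.85
position: [0.4254, 0.1983, 0.2336]
ee_rot: [-0.0, 0.999, 0.032, 0.002]
contact_force: [1.1, 0.4, -0.2]
width: 0.0854
gripper_force: 0.0
```

Request:
servo_tool(series="0 0.04 0 0 0 0 0;0 0.08 0 0 0 0 0;0 0.12 0 0 0 0 0;0 0.15 0 0 0 0 0;0 0.15 0 0 0 0 0")

```text
clock: 30.35
position: [0.4347, 0.0453, 0.2311]
ee_rot: [0.001, 1.0, 0.03, 0.001]
contact_force: [-0.3, 0.5, 0.3]
width: 0.0855
gripper_force: 0.0
```

```bash
python3 -c "
from h import *
s=cv2.cvtColor(eyes.get_image('scene'),4)[195:415,350:500]; t=cv2.cvtColor(eyes.get_image('top'),4)[90:310,150:270]
cv2.imwrite('pics/end.png',np.hstack([cv2.resize(s,None,fx=2.6,fy=2.6),cv2.resize(t,None,fx=2.6,fy=2.6)]))"
```

```text
(no output)
```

View pics/end.png

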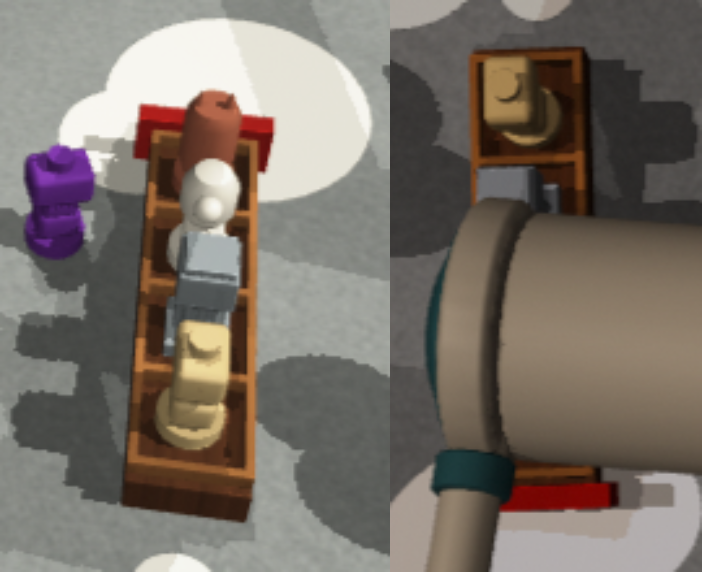

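From the red end the row now reads owl (210,135), bust (210,200), column (210,270), torso (195,370). All four are upright in their bays and the arm is clear of them.

```bash
python3 -c "
from rig import manip
print(manip.sign_off())"
```

```text
the job is handed in; nothing more can be done
None
```

All four casts now stand upright in the carrying rack in reverse order (owl, bust, column, torso from the red end), and I handed the job in at about 30 s of the 112 s allowed.

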